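Take the board holder out of the screened test box and set it on the inspection plate

ROBOT

A 6-joint arm with a two-finger parallel gripper is mounted at the origin on the work surface. World frame = base frame: x ahead of the robot, y to its left, z up, the work surface at z = 0. Lengths are in m, angles in rad, forces in N, time in s.
With the tool pointing down it reaches from about 0.35 to 0.775 m from the base axis. Payload 7.3 kg.
Tool frame: the origin (TCP) lies at the very end of the fingers, on their centre line; the grasp point (between the pads) lies 19 mm behind it; z points along the fingers, x is the direction in which the jaws open and shut, and the axes are right-handed (so a half turn about z gives the same grasp; the last joint's range is limited). The gripper opens to 92 mm and grips with 3 to 60 N. Pads are 19 mm wide; open, the fingers measure 130 mm over their backs; the gripper's body (75 mm by 190 mm) begins 47 mm behind the grasp point.
Start: joints at [1.005, 0.342, 1.524, -0, 1.275, -0.146], TCP at [0.214, 0.479, 0.227] pointing down, gripper open.
Joint ranges: [-2.53, 2.53], [-0.77, 2.02], [0.04, 2.7], [-1, 4.14], [0.28, 2.66], [-3.11, 3.11]. Speed limits (rad/s): [2.57, 2.57, 3.14, 3.14, 3.14, 3.14].

INTERFACE

Orientations are given as [roll, pitch, yaw] about the fixed x, y, z axes, in that order (R = Rz(yaw) Ry(pitch) Rx(roll)).
In Python, from cell import observe, read_camera, camera_params, hand_in gives the robot as it stands.
- The arm moves only by the tool apply_moves, never from a script. Its argument "increments" is a list of rows, each an object with "grip": the opening, from 0 (shut) to 1 (fully open); "linear": the shift along the world's x, y, z in mm, a list of three; "turn": the turn, a rotation vector about the world's x, y, z in units of 6 degrees (1.0 is 6 degrees), a list of three. A call has 1 to 10 rows; each row is the pose to reach, as a shift and turn from the pose commanded when the call began; what a row does not reach only later rows make up. A row lasts 1/10 s, in which the tool goes at most 50 mm and 8.59 degrees, less where a joint would pass 70% of its speed; a pose out of reach is approached as far as the arm can. A call with a gripper value outside its range is refused whole. The fingers move at their own pace and stop on an object; "grip_force" is the grip in N (left out, the last holds). Time passes only in rows, so rows that repeat a pose let the fingers close. It gives the time, the measured TCP pose, the force and the opening at its end, in the units of the state.
- observe(): the state, without advancing time (a new reading comes with each control period).
- read_camera(name): name is "scene" or "top" or "wrist"; returns the picture (480x640x3 uint8, red, green, blue); there is no depth.
- camera_params(name): a dict with "camera_matrix" (3x3 intrinsics, pixels), "world_to_cam" (4x4, takes a point from world to camera coordinates); the wrist camera has in their place "hand_eye" (4x4, takes a point from camera to tool coordinates, whose origin is the TCP and whose axes are the tool frame's). Camera axes: x right, y up, looking along -z (the intrinsics and any distortion apply to the point x, -y, -z); pixel columns grow to the right and rows downward; lengths in m; the calibration is good to about 2 mm. A picture is of the moment at which its call begins: read the wrist's pose just before it. camera_params takes no time and is no camera call.
- hand_in(): hands the job in, once; it reports no verdict.
The state is a dict: "time": time; "qpos": joint angles; "qvel": joint speeds; "joint_efforts": joint torques, N m; "tool_pos": TCP position; "tool_rot": TCP orientation; "contact_force": force on the tool from outside, world axes, zero at the start; "torque": the same for the moment, N m; "opening": finger opening in m.
Only numpy, scipy, OpenCV 4.12 (cv2) and the standard library are available. Lean on these libraries where they do the work, as an engineer would, in place of code of your own. Each camera call takes 0.05 s, during which the arm holds its last target.

TASK

Swing the lid of the screened test box right up and over until it stays open by itself, lift out the board holder that lies inside, and set it down gently, flat on the mat of the inspection plate, with its plain end (the end without the thumbscrew) butted square against the plate's steel fence, about midway along the fence. Leave the lid standing open and leave the other things on the bench where they are.

Things in the scene. Friction and masses are not known exactly. Their poses are not given: they have to be found in the camera images.
- case: The screened test box, fixed to the bench: an open aluminium box 160 (x) x 206 (y) x 60 mm (z), walls and floor 3 mm, with four small brass sockets on its front (-x) wall and a grey hinged lid on top. Origin: centre of its underside; z up; the lid is hinged along its rear (+x) rim.
- lid (a joint): Lid angle, rad: 0 shut, grows as the front edge rises. Free hinge with hardly any friction. Its balance point is at about 1.5 rad: below it the lid falls shut when let go, beyond it falls open by itself and rests on its stop at 1.85 rad. The lid is 160 x 206 mm, 6 mm thick, about 0.3 kg, no latch.
- lid_handle (a point): Middle of the lid's handle, a round steel bar 10 mm thick and 110 mm long, parallel to the box's y axis and to the hinge, on two posts; with the lid shut its centre is 35 mm above the lid's outer face, 10 mm behind the lid's front edge, and 150 mm in front (-x) of and 41.5 mm above the hinge line. The point turns with the lid, and so do its axes (those of the box when shut).
- lid_hinge (a point): Middle of the lid's hinge line, on the rear (+x) rim of the box, 60 mm above the bench, 80 mm behind the box's centre; the hinge line runs along the box's y axis. The axes turn with the lid.
- holder_center (a point): Centre of the board holder (half-way up), a loose aluminium cradle 90 mm long (x), 44 mm wide (y), 22 mm high, with a dark green circuit board set in between its two side rails; about 0.18 kg. It lies flat on the floor inside the test box, hidden until the lid is open. x runs along its length: the plain flat end is at +x (45 mm from the centre), a small dark thumbscrew of 15 mm diameter sticks out 13 mm at the -x end. z up. Easily gripped across its 44 mm width.
- holder: The same board holder; origin at the centre of its underside, 11 mm below holder_center, same axes.
- plate: The inspection plate, fixed to the bench: a grey slab 200 (x) x 220 (y) mm with a tan mat on it, mat surface 20 mm above the bench (165 x 190 mm, from 92 mm in front of to 72 mm behind the plate's centre). Along the rear (+x) edge stands the fence. Origin: centre of its underside; z up.
- fence (a point): Middle of the steel fence, on its face towards -x, where it meets the mat. The fence is a bar 160 mm long (y), 12 mm thick, rising 12 mm above the mat; this point lies 70 mm behind (+x) the plate's centre and 20 mm above the bench. Axes are the plate's; -x points from the fence over the mat.
- syringe: Bystander: blue flux syringe lying along the plate's front edge, on the mat, about 125 mm long and 20 mm thick. Origin under its middle.
- tweezers: Bystander: steel tweezers lying on the bench between box and plate, 130 x 12 x 9 mm, pointing to +x. Origin under the middle.
- multimeter: Bystander: hand multimeter lying on the bench, 190 x 88 x 46 mm. Origin under its centre.
- flux_jar: Bystander: small jar, 48 mm across, 45 mm high. Origin under its centre.
- solder_spool: Bystander: metal spool of solder standing on end, 54 mm across, 40 mm high. Origin under its centre.
- screwdriver: Bystander: black screwdriver lying on the bench, 160 mm long. Origin under its middle.
- screw_tray: Bystander: low grey divided tray, 90 x 120 x 22 mm. Origin under its centre.

How it is judged:
By the outcome, as a careful person would: the job done as asked, in the order asked, and still so for the second after the job is handed in, with the robot touching nothing.
It also fails if it takes over 64 s, if anything falls off the work surface, if the arm or the gripper's body presses on something with over 40 N, if the wrist force passes 120 N, or if a joint passes its speed limit or range.

## Working session

There is one attempt and no reset: what is moved stays moved. The work goes in short steps, Python scripts to look and compute and a tool call to move; the robot and the scene stay as the last step left them, time stands still between calls to the robot, and variables do not carry over. Pictures are saved under pics/ and viewed, and the job is handed in when it is done.

Besides the shell and the picture viewer there is one more tool, called after "Call:" as name([rows], argument=value, ...), one row to a line, values as JSON. apply_moves: Moves the arm, as the interface text tells. Its arguments: {"type":"object","properties":{"increments":{"type":"array","items":{"type":"object","properties":{"grip":{"type":"number"},"linear":{"type":"array","items":{"type":"number"}},"turn":{"type":"array","items":{"type":"number"}}}}},"grip_force":{"type":"number"}},"required":["increments"]}

```bash
mkdir -p pics; ls; python3 - <<'E'
from cell import *
import cv2
print(observe())
for n in ["scene","top"]:
    cv2.imwrite(f"pics/{n}0.png",read_camera(n)[:,:,::-1]); print(n,camera_params(n))
print(camera_params("wrist"))
E
```

```text
pics
{'time': 0.0, 'qpos': array([ 1.00502645e+00,  3.42746353e-01,  1.52501770e+00, -4.09269475e-05,
        1.27541609e+00, -1.46035929e-01]), 'qvel': array([-0.00119097, -0.0020337 , -0.00062652, -0.00023448, -0.00040049,
        0.00141885]), 'joint_efforts': array([-1.41138949e-03, -4.31255078e+01, -2.44216847e+01,  7.15755299e-02,
        5.60509705e-02, -1.38312971e-04]), 'tool_pos': array([0.21373017, 0.47907069, 0.22603247]), 'tool_rot': array([-3.14140037e+00,  1.57627984e-03,  1.15107447e+00]), 'contact_force': array([ 0.07824034, -0.97064597, -1.53668278]), 'torque': array([-0.0073923 ,  0.00590404, -0.04578468]), 'opening': 0.09210463654690426}
scene {'camera_matrix': array([[564.89347903,   0.        , 321.07637836],
       [  0.        , 564.89347903, 233.46250788],
       [  0.        ,   0.        ,   1.        ]]), 'world_to_cam': array([[ 0.7702043 ,  0.63778794, -0.00344502, -0.4457348 ],
       [-0.43589027,  0.53031678,  0.72716146,  0.17825159],
       [ 0.46560177, -0.55856123,  0.68645782, -1.5601534 ],
       [ 0.        ,  0.        ,  0.        ,  1.      
[... 272 characters left out ...]
99274625,  0.02229994,  0.11814228, -0.60206403],
       [-0.11828961,  0.00540279,  0.99296444, -1.37311718],
       [ 0.        ,  0.        ,  0.        ,  1.        ]])}
{'camera_matrix': array([[421.48890428,   0.        , 324.98468691],
       [  0.        , 421.48890428, 241.81051732],
       [  0.        ,   0.        ,   1.        ]]), 'hand_eye': array([[ 9.99999451e-01,  8.94812299e-04,  5.45071836e-04,
        -7.52401163e-05],
       [ 1.01531365e-03, -9.56036755e-01, -2.93245105e-01,
        -7.88956101e-02],
       [ 2.58709383e-04,  2.93245497e-01, -9.56037139e-01,
        -1.56948263e-01],
       [ 0.00000000e+00,  0.00000000e+00,  0.00000000e+00,
         1.00000000e+00]])}
```

View pics/top0.png

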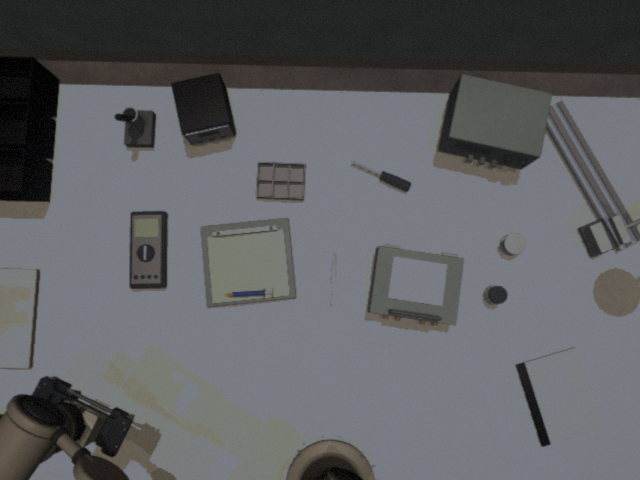

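View pics/scene0.png

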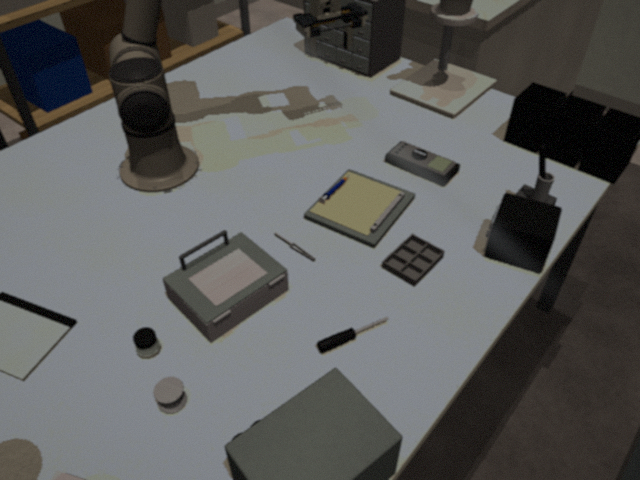

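The top view shows the box at about (415,285), its handle at (415,315), the plate at (248,262) with its fence at (245,232), and the tweezers at (333,280). I'll enlarge both to pick points.

```bash
python3 - <<'E'
import cv2
a=cv2.imread("pics/top0.png")
def crop(a,x0,y0,w,h,s,n):
    c=cv2.resize(a[y0:y0+h,x0:x0+w],None,fx=s,fy=s,interpolation=cv2.INTER_CUBIC)
    c=cv2.convertScaleAbs(c,alpha=1.5)
    for i in range(0,w,10):
        cv2.putText(c,str(x0+i),(i*s,8),0,.3,(0,0,255),1) if i%20==0 else 0; cv2.line(c,(i*s,10),(i*s,14),(0,0,255),1)
    for j in range(0,h,10):
        cv2.putText(c,str(y0+j),(0,j*s+4),0,.3,(0,0,255),1)
    cv2.imwrite(n,c)
crop(a,355,235,125,100,6,"pics/c_box.png")
crop(a,190,205,125,110,5,"pics/c_plate.png")
b=cv2.imread("pics/scene0.png")
crop(b,155,220,140,120,5,"pics/c_sbox.png")
crop(b,295,160,130,95,6,"pics/c_splate.png")
E
```

```text
(no output)
```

View pics/c_box.png

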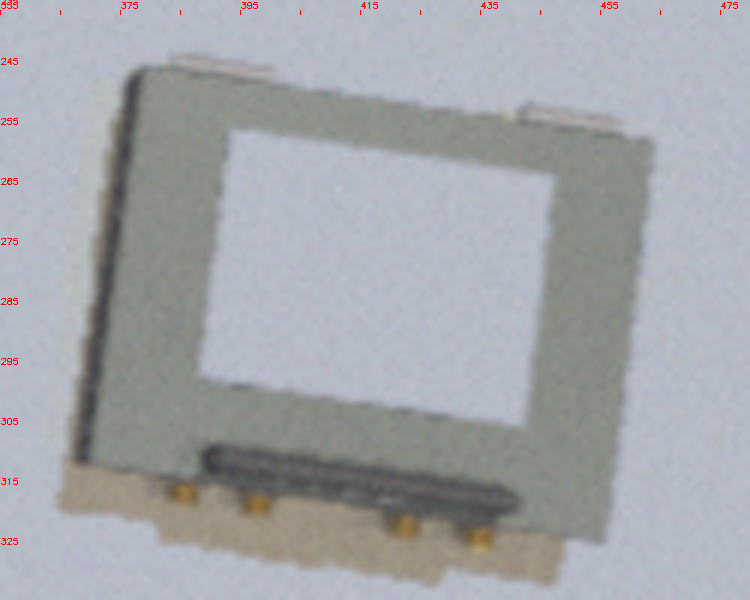

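View pics/c_plate.png

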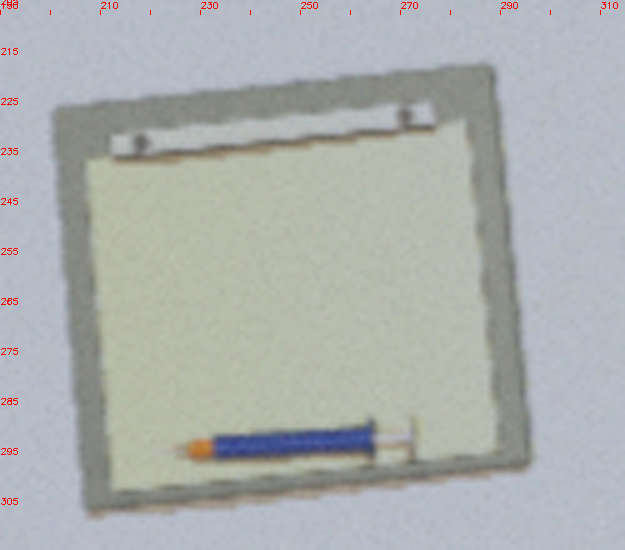

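View pics/c_sbox.png

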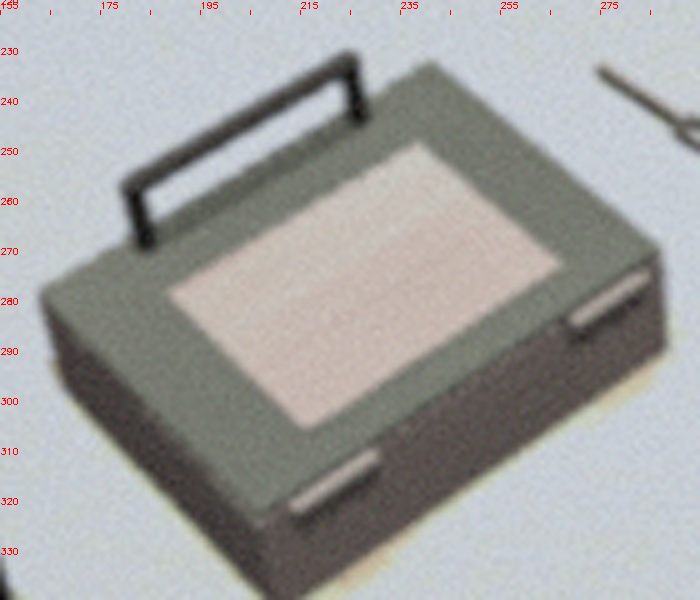

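View pics/c_splate.png

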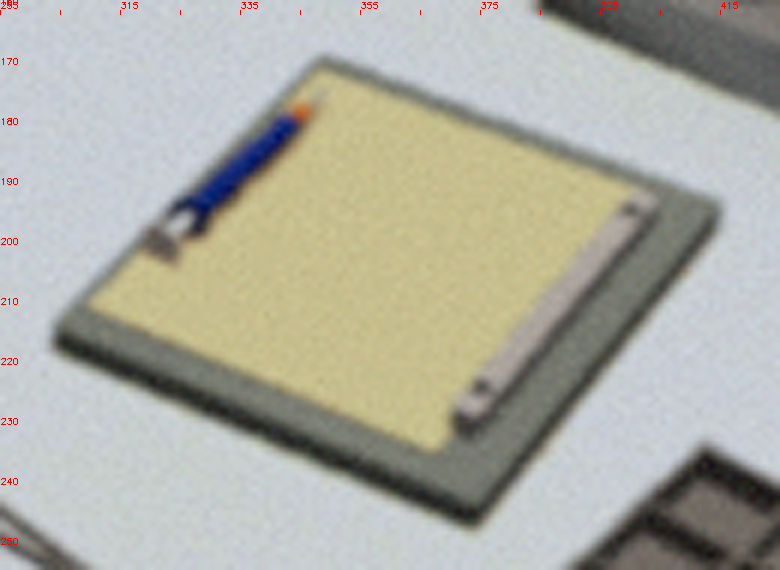

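```bash
cat > h.py <<'E'
import numpy as np
from cell import *
from scipy.optimize import least_squares
from scipy.spatial.transform import Rotation as Rn
P={}
def proj(n,X):
    if n not in P: P[n]=camera_params(n)
    p=P[n];X=np.atleast_2d(X);c=X@p["world_to_cam"][:3,:3].T+p["world_to_cam"][:3,3]
    q=np.c_[c[:,0],-c[:,1],-c[:,2]]@p["camera_matrix"].T
    return q[:,:2]/q[:,2:]
def place(v,L):
    L=np.array(L,float);c,s=np.cos(v[2]),np.sin(v[2])
    return np.c_[v[0]+c*L[:,0]-s*L[:,1],v[1]+s*L[:,0]+c*L[:,1],L[:,2]]
def fit(obs,v0):
    f=lambda v:np.concatenate([(proj(n,place(v,L))-np.array(px)).ravel() for n,L,px in obs])
    r=least_squares(f,v0,loss='soft_l1');return r.x,f(r.x).reshape(-1,2)
E
python3 - <<'E'
from h import *
z=.0665
lid=[[.08,.103,z],[.08,-.103,z],[-.08,-.103,z],[-.08,.103,z],[-.07,.055,.1015],[-.07,-.055,.1015]]
T=("top",lid,[[378.7,246],[463.8,258.3],[455.8,325.2],[370.3,312.2],[389.2,311.3],[441.7,318.7]])
S=("scene",[lid[2],lid[3],lid[0],lid[1],lid[4],lid[5]],[[163,278.4],[241,232.4],[287,269],[207.4,324],[226,231],[179.4,257]])
for o in ([T],[S],[T,S]):
    v,r=fit(o,[.6,-.15,-.1]);print(v.round(4));print(r.round(1).tolist())
z=.018
pl=[[.1,.11,z],[.1,-.11,z],[-.1,-.11,z],[-.1,.11,z]]
T=("top",pl+[[.07,.08,.02],[.07,-.08,.02]],[[200.6,226.6],[288.6,218.2],[296,298.2],[208.4,307.4],[212.4,236.6],[277,230.6]])
S=("scene",[pl[3],pl[0],pl[1],pl[2]],[[348.7,169.2],[414.7,194.7],[374.2,246.3],[304.2,215.8]])
for o in ([T],[S],[T,S]):
    v,r=fit(o,[.6,.2,.1]);print(v.round(4));print(r.round(1).tolist())
E
```

```text
[ 0.4766 -0.1965 -0.1241]
[[-0.1, -0.3], [0.3, -0.1], [0.4, 0.1], [-0.7, 0.3], [2.9, 0.2], [-2.1, -0.2]]
[ 0.4786 -0.1929 -0.1206]
[[-0.7, -0.0], [0.2, -0.8], [0.7, 0.1], [-0.4, -1.0], [-1.2, 1.5], [2.3, 0.7]]
[ 0.4773 -0.1946 -0.1245]
[[-0.8, -0.7], [-0.5, -0.4], [-0.5, -0.2], [-1.6, -0.0], [2.1, -0.1], [-3.0, -0.5], [-1.7, -0.0], [-0.5, -0.7], [-0.3, 0.4], [-1.7, -0.8], [-2.0, 1.7], [1.3, 0.7]]
[0.5257 0.2126 0.1244]
[[-0.4, -0.1], [-0.1, -0.6], [0.3, -0.1], [-1.9, 0.1], [0.7, 0.6], [0.6, 0.1]]
[0.5321 0.2115 0.125 ]
[[-0.4, 0.5], [1.0, 0.2], [0.4, -0.4], [-1.2, -0.4]]
[0.5274 0.2127 0.1266]
[[-0.5, -0.7], [-0.2, -1.4], [0.4, -0.9], [-1.8, -0.6], [0.6, -0.1], [0.5, -0.7], [-1.5, -0.3], [-0.3, -0.8], [-0.8, -1.6], [-2.3, -1.3]]
```

The box is at about (0.477, -0.195) m, yaw -0.124, and the plate at (0.527, 0.213) m, yaw 0.125. The fits from both cameras agree. I'm moving over toward the handle.

Call:
apply_moves([
  {"grip":1,"linear":[15,-25,3],"turn":[0,0,-0.6]},
  {"grip":1,"linear":[40,-65,6],"turn":[0,0,-1.4]},
  {"grip":1,"linear":[65,-105,10],"turn":[0,0,-2.4]},
  {"grip":1,"linear":[90,-150,10],"turn":[0,0,-3.5]},
  {"grip":1,"linear":[115,-195,10],"turn":[0,0,-4.7]},
  {"grip":1,"linear":[140,-240,10],"turn":[0,0,-5.9]},
  {"grip":1,"linear":[160,-285,10],"turn":[0,0,-7.1]},
  {"grip":1,"linear":[180,-330,10],"turn":[0,0,-8.3]},
  {"grip":1,"linear":[195,-375,10],"turn":[0,0,-9.5]},
  {"grip":1,"linear":[200,-420,10],"turn":[0,0,-10.7]},
])

```text
time: 1.1
tool_pos: [0.4148, 0.0572, 0.2365]
tool_rot: [3.141, -0.0, 0.025]
contact_force: [-0.0, -0.7, -0.3]
opening: 0.0918
```

Call:
apply_moves([
  {"grip":1,"linear":[0,-45,0],"turn":[0,0,-0.8]},
  {"grip":1,"linear":[0,-90,-15],"turn":[0,0,-1.5]},
  {"grip":1,"linear":[-2,-135,-35],"turn":[0,0,-1.5]},
  {"grip":1,"linear":[-4,-175,-55],"turn":[0,0,-1.5]},
  {"grip":1,"linear":[-6,-205,-75],"turn":[0,0,-1.5]},
  {"grip":1,"linear":[-6,-225,-90],"turn":[0,0,-1.5]},
  {"grip":1,"linear":[-6,-235,-97],"turn":[0,0,-1.5]},
  {"grip":1,"linear":[-6,-240,-100],"turn":[0,0,-1.5]},
])

```text
time: 1.9
tool_pos: [0.4076, -0.1809, 0.1361]
tool_rot: [-3.141, 0.001, -0.128]
contact_force: [0.3, 0.2, 0.4]
opening: 0.0917
```

```bash
cat >> h.py <<'E'
import cv2
def wpix(X,st,cp):
    R=Rn.from_euler('xyz',st["tool_rot"]).as_matrix();H=cp["hand_eye"]
    X=np.atleast_2d(X);t=(X-st["tool_pos"])@R;c=(t-H[:3,3])@H[:3,:3]
    q=np.c_[c[:,0],-c[:,1],-c[:,2]]@cp["camera_matrix"].T;return q[:,:2]/q[:,2:]
def shot(n,name):
    st=observe();a=read_camera(n)[:,:,::-1].copy();cv2.imwrite("pics/"+name,a);return st,a
E
python3 - <<'E'
from h import *
st,a=shot("wrist","w1.png");cp=camera_params("wrist")
print(st["time"],st["tool_pos"],st["tool_rot"])
z=.1015
X=place([.4775,-.195,-.123],[[-.07,.055,z],[-.07,-.055,z],[-.08,.103,.0665],[-.08,-.103,.0665],[.08,.103,.0665]])
for p in wpix(X,st,cp): print(p.round(1)); cv2.circle(a,tuple(int(round(i)) for i in p),4,(0,0,255),1)
cv2.imwrite("pics/w1a.png",a)
E
```

```text
1.9 [ 0.40759012 -0.1809154   0.13606201] [-3.14080841e+00  1.31044615e-03 -1.27651134e-01]
[325.9 180.6]
[327.  387.3]
[305.4  74.3]
[311.6 417.3]
[625.3  72.4]
```

View pics/w1a.png

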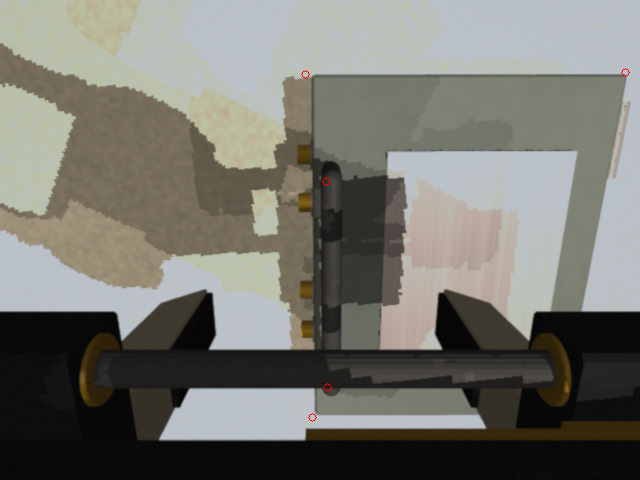

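The wrist view has the handle bar running vertically at u≈332, while the jaw centre is at about 325. So I shift +3 mm in x, go down and grip.

Call:
apply_moves([
  {"grip":1,"linear":[3,-4,-15],"turn":[0,0,0]},
  {"grip":1,"linear":[3,-4,-35],"turn":[0,0,0]},
  {"grip":0.6,"linear":[3,-4,-50],"turn":[0,0,0]},
  {"grip":0.3,"linear":[3,-4,-53],"turn":[0,0,0]},
  {"grip":0.05,"linear":[3,-4,-53],"turn":[0,0,0]},
  {"grip":0.0,"linear":[3,-4,-53],"turn":[0,0,0]},
  {"grip":0.0,"linear":[3,-4,-53],"turn":[0,0,0]},
  {"grip":0.0,"linear":[3,-4,-53],"turn":[0,0,0]},
], grip_force=20)

```text
time: 2.75
tool_pos: [0.4113, -0.1847, 0.0844]
tool_rot: [3.141, -0.001, -0.127]
contact_force: [0.4, -0.2, -0.2]
opening: 0.0486
```

Call:
apply_moves([
  {"grip":0.0,"linear":[0,0,0],"turn":[0,0,0]},
  {"grip":0.0,"linear":[0,0,0],"turn":[0,0,0]},
  {"grip":0.0,"linear":[0,0,0],"turn":[0,0,0]},
  {"grip":0.0,"linear":[0,0,0],"turn":[0,0,0]},
])

```text
time: 3.15
tool_pos: [0.4109, -0.1846, 0.0837]
tool_rot: [3.142, -0.0, -0.127]
contact_force: [-0.3, 0.2, 0.2]
opening: 0.0165
```

Call:
apply_moves([
  {"grip":0.0,"linear":[0,0,0],"turn":[0,0,0]},
  {"grip":0.0,"linear":[0,0,0],"turn":[0,0,0]},
])

```text
time: 3.35
tool_pos: [0.4101, -0.1844, 0.0836]
tool_rot: [-3.141, 0.002, -0.126]
contact_force: [-4.5, 0.8, 3.3]
opening: 0.0092
```

```bash
python3 - <<'E'
from h import *
st=observe();print(st)
R0=Rn.from_euler('xyz',st["tool_rot"]);p0=st["tool_pos"]
yaw=-.125;bx=np.array([np.cos(yaw),np.sin(yaw),0]);by=np.array([-bx[1],bx[0],0])
g0=p0+R0.apply([0,0,-.019]);print("grasp",g0)
H=g0+bx*.150-np.array([0,0,.0415])   # assume grasp is at bar centre
print("hinge",H)
for th in np.arange(0,1.86,.1):
    a=np.arctan2(.0415,-.15)-th;r=np.hypot(.15,.0415)
    g=H+bx*r*np.cos(a)+np.array([0,0,r*np.sin(a)])
    # tilt tool by b about +by (rotation taking z to x : about +y)
    b=min(th/1.7,1)*np.radians(30)
    rot=Rn.from_rotvec(by*b); p=g-(rot*R0).apply([0,0,-.019])
    print(round(th,2),((p-p0)*1000).round(1),(by*np.degrees(b)/6).round(2))
E
```

```text
{'time': 3.35, 'qpos': array([-5.92831672e-01,  3.91803112e-01,  1.91396530e+00, -7.76960328e-04,
        8.37520514e-01, -4.65963657e-01]), 'qvel': array([ 0.00020534,  0.00047226,  0.00144184,  0.00031574, -0.00097994,
       -0.00036947]), 'joint_efforts': array([ 1.08087178e+00, -3.79110575e+01, -1.87291270e+01,  7.36228321e-01,
       -9.16578826e-01,  2.65047775e-02]), 'tool_pos': array([ 0.41014   , -0.18439917,  0.08361768]), 'tool_rot': array([-3.14134542e+00,  1.77452827e-03, -1.26347281e-01]), 'contact_force': array([-4.4545779 ,  0.76884833,  3.34923323]), 'torque': array([-0.17292914,  0.78599788,  0.02785048]), 'opening': 0.009202596927809515}
grasp [ 0.41017285 -0.18440808  0.10261765]
hinge [ 0.5590025  -0.20310929  0.06111765]
0.0 [0. 0. 0.] [0. 0. 0.]
0.1 [ 4.3 -0.5 14.8] [0.04 0.29 0.  ]
0.2 [10.  -1.3 29. ] [0.07 0.58 0.  ]
0.3 [17.1 -2.1 42.6] [0.11 0.88 0.  ]
0.4 [25.5 -3.2 55.3] [0.15 1.17 0.  ]
0.5 [35.1 -4.4 67.1] [0.18 1.46 0.  ]
0.6 [45.8 -5.8 77.8] [0.22 1.75 0.  ]
0.7 [57.5 -7.2 87.3] [0.26 2.04 0.  ]
0.8 [70.1 -8.8 95.6] [0.29 2.33 0.  ]
0.9 [ 83.4 -10.5 102.5] [0.33 2.63 0.  ]
1.0 [ 97.4 -12.2 108. ] [0.37 2.92 0.  ]
1.1 [111.8 -14.  112.1] [0.4  3.21 0.  ]
1.2 [126.5 -15.9 114.6] [0.44 3.5  0.  ]
1.3 [141.3 -17.8 115.7] [0.48 3.79 0.  ]
1.4 [156.2 -19.6 115.1] [0.51 4.09 0.  ]
1.5 [171.  -21.5 113.1] [0.55 4.38 0.  ]
1.6 [185.4 -23.3 109.5] [0.59 4.67 0.  ]
1.7 [199.4 -25.1 104.5] [0.62 4.96 0.  ]
1.8 [213.3 -26.8  97.7] [0.62 4.96 0.  ]
```

Gripped on the bar (opening 9.2 mm). Now I swing the lid along its arc.

Call:
apply_moves([
  {"grip":0.0,"linear":[2,0,7],"turn":[0.02,0.15,0]},
  {"grip":0.0,"linear":[7,-1,22],"turn":[0.06,0.43,0]},
  {"grip":0.0,"linear":[13,-2,36],"turn":[0.09,0.73,0]},
  {"grip":0.0,"linear":[21,-3,49],"turn":[0.13,1.0,0]},
  {"grip":0.0,"linear":[30,-4,61],"turn":[0.16,1.3,0]},
  {"grip":0.0,"linear":[40.5,-5,72.5],"turn":[0.2,1.6,0]},
  {"grip":0.0,"linear":[51.5,-6.5,82.5],"turn":[0.24,1.9,0]},
  {"grip":0.0,"linear":[64,-8,91.5],"turn":[0.28,2.2,0]},
  {"grip":0.0,"linear":[77,-9.5,99],"turn":[0.31,2.5,0]},
  {"grip":0.0,"linear":[83.5,-10.5,102.5],"turn":[0.33,2.63,0]},
])

```text
time: 4.35
tool_pos: [0.494, -0.1951, 0.1882]
tool_rot: [3.14, 0.281, -0.127]
contact_force: [-8.1, 1.6, 11.3]
opening: 0.0094
```

Call:
apply_moves([
  {"grip":0.0,"linear":[14,-1.7,5.5],"turn":[0.04,0.29,0]},
  {"grip":0.0,"linear":[28.4,-3.5,9.6],"turn":[0.07,0.58,0]},
  {"grip":0.0,"linear":[43,-5.4,12.1],"turn":[0.11,0.87,0]},
  {"grip":0.0,"linear":[58,-7.3,13.2],"turn":[0.15,1.16,0]},
  {"grip":0.0,"linear":[73,-9.1,12.6],"turn":[0.18,1.46,0]},
  {"grip":0.0,"linear":[87.6,-11,10.6],"turn":[0.22,1.75,0]},
  {"grip":0.0,"linear":[102,-12.8,7],"turn":[0.26,2.04,0]},
  {"grip":0.0,"linear":[116,-14.6,2],"turn":[0.29,2.33,0]},
  {"grip":0.0,"linear":[116,-14.6,2],"turn":[0.29,2.33,0]},
])

```text
time: 5.25
tool_pos: [0.6122, -0.2099, 0.1864]
tool_rot: [3.14, 0.523, -0.126]
contact_force: [0.7, -0.9, 0.6]
opening: 0.009
```

```bash
python3 - <<'E'
from h import *
st,a=shot("scene","s1.png");print(st["contact_force"],st["qpos"].round(2))
cv2.imwrite("pics/s1c.png",cv2.resize(cv2.convertScaleAbs(a[120:360,100:420],alpha=1.5),None,fx=2.4,fy=2.4))
E
```

```text
[ 0.6879774  -0.89255596  0.63484161] [-0.38  0.98  0.59 -0.15  2.08 -0.3 ]
```

View pics/s1c.png

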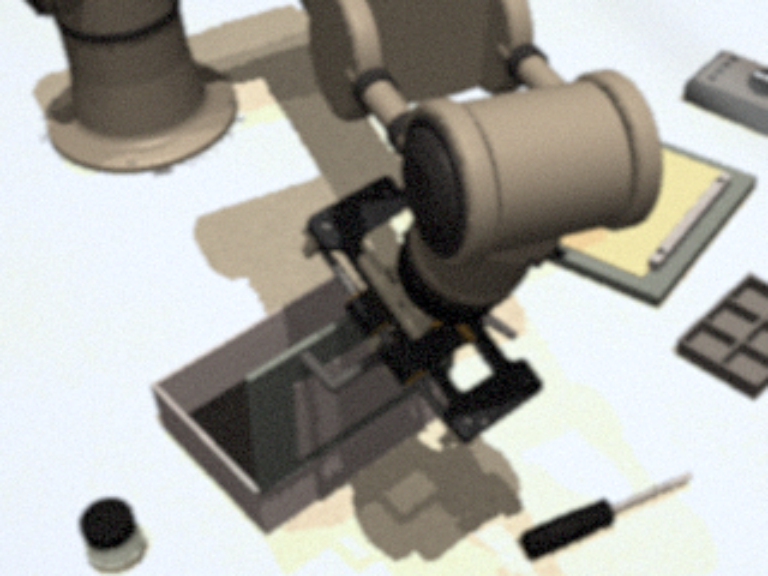

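The lid is at about 1.7 rad with the bar still gripped. I follow it down to about 1.83, release with a small opening and back out along the tool axis.

Call:
apply_moves([
  {"grip":0.0,"linear":[7,-0.9,-3],"turn":[0,0,0]},
  {"grip":0.0,"linear":[14,-1.7,-6.5],"turn":[0,0,0]},
  {"grip":0.0,"linear":[17,-2.1,-8.5],"turn":[0,0,0]},
  {"grip":0.17,"linear":[17,-2.1,-8.5],"turn":[0,0,0]},
  {"grip":0.17,"linear":[17,-2.1,-8.5],"turn":[0,0,0]},
  {"grip":0.17,"linear":[17,-2.1,-8.5],"turn":[0,0,0]},
])

```text
time: 5.9
tool_pos: [0.6275, -0.2117, 0.1802]
tool_rot: [3.14, 0.522, -0.127]
contact_force: [0.5, 1.1, -1.3]
opening: 0.0155
```

Call:
apply_moves([
  {"grip":0.17,"linear":[5,-0.6,9],"turn":[0,0,0]},
  {"grip":0.17,"linear":[15,-2,26],"turn":[0,0,0]},
  {"grip":0.17,"linear":[25,-3,43],"turn":[0,0,0]},
  {"grip":0.17,"linear":[30,-4,65],"turn":[0,0,0]},
  {"grip":0.17,"linear":[30,-4,90],"turn":[0,0,0]},
  {"grip":0.17,"linear":[25,-4,120],"turn":[0,0,0]},
])

```text
time: 6.5
tool_pos: [0.632, -0.2097, 0.2914]
tool_rot: [3.138, 0.512, -0.127]
contact_force: [0.2, -0.5, 0.6]
opening: 0.0152
```

```bash
python3 - <<'E'
from h import *
st,a=shot("scene","s2.png");print(st["contact_force"],st["qpos"].round(2))
cv2.imwrite("pics/s2c.png",cv2.resize(cv2.convertScaleAbs(a[120:360,100:420],alpha=1.5),None,fx=2.4,fy=2.4))
E
```

```text
[ 0.17147994 -0.53809808  0.62086707] [-0.38  1.1   0.04 -0.21  2.49 -0.38]
```

View pics/s2c.png

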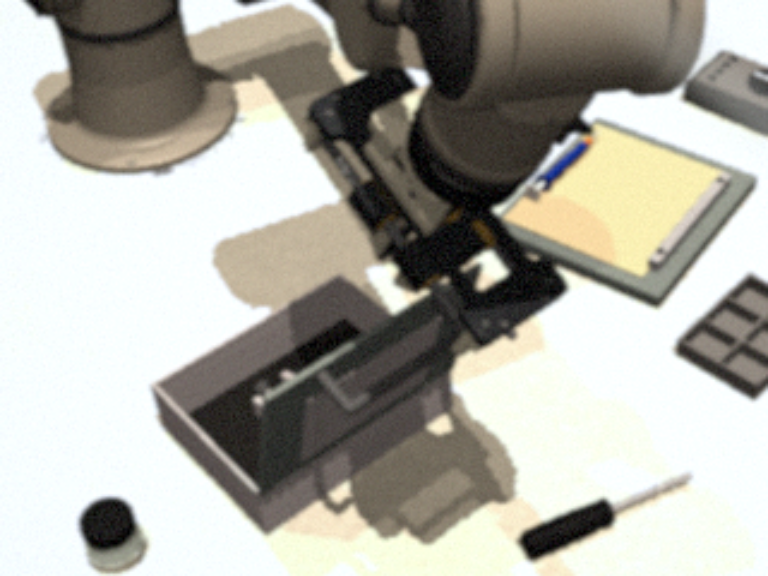

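The lid stands open and clear. Moving back over the box, vertical again, to look inside.

Call:
apply_moves([
  {"grip":0.3,"linear":[-15,2,5],"turn":[0,-0.4,0]},
  {"grip":0.5,"linear":[-35,4,5],"turn":[-0.1,-1.0,0]},
  {"grip":0.7,"linear":[-60,8,5],"turn":[-0.2,-1.8,0]},
  {"grip":1,"linear":[-85,11,5],"turn":[-0.3,-2.6,0]},
  {"grip":1,"linear":[-110,15,5],"turn":[-0.4,-3.4,0]},
  {"grip":1,"linear":[-130,18,0],"turn":[-0.55,-4.2,0]},
  {"grip":1,"linear":[-150,20,-10],"turn":[-0.62,-4.96,0]},
  {"grip":1,"linear":[-160,22,-20],"turn":[-0.62,-4.96,0]},
  {"grip":1,"linear":[-165,22,-30],"turn":[-0.62,-4.96,0]},
  {"grip":1,"linear":[-165,22,-30],"turn":[-0.62,-4.96,0]},
])

```text
time: 7.55
tool_pos: [0.4662, -0.1876, 0.2621]
tool_rot: [3.138, -0.014, -0.127]
contact_force: [0.5, -0.3, -0.4]
opening: 0.0898
```

```bash
python3 - <<'E'
from h import *
st,a=shot("wrist","w2.png");print(st)
st,a=shot("top","t2.png")
cv2.imwrite("pics/t2c.png",cv2.resize(cv2.convertScaleAbs(a[200:350,350:490],alpha=1.5),None,fx=4,fy=4))
E
```

```text
{'time': 7.55, 'qpos': array([-0.53661029,  0.2652655 ,  1.53383347,  0.00211055,  1.327896  ,
       -0.40972313]), 'qvel': array([ 0.0106462 ,  0.02563746, -0.06300174,  0.00403202,  0.02586125,
        0.00648633]), 'joint_efforts': array([-1.48105589e-01, -4.02029622e+01, -2.44555646e+01,  3.85407801e-02,
       -2.43386244e-01, -5.63405058e-02]), 'tool_pos': array([ 0.46617252, -0.18764138,  0.26214195]), 'tool_rot': array([ 3.13766323, -0.0142079 , -0.12735192]), 'contact_force': array([ 0.50444167, -0.28923557, -0.39225013]), 'torque': array([-0.08076801,  0.05120902, -0.02128225]), 'opening': 0.0898337417940547}
```

View pics/w2.png

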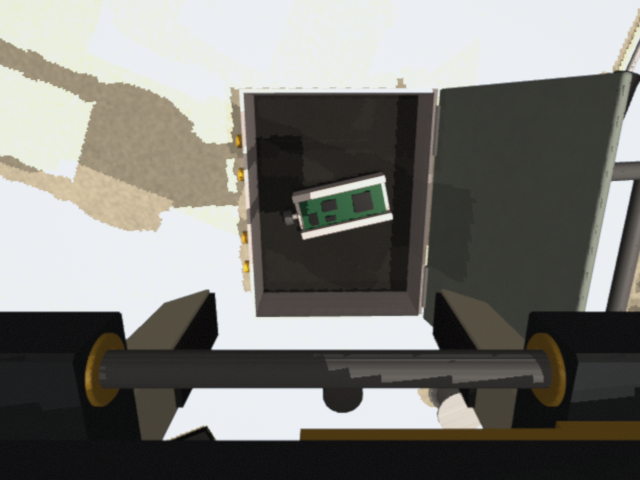

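View pics/t2c.png

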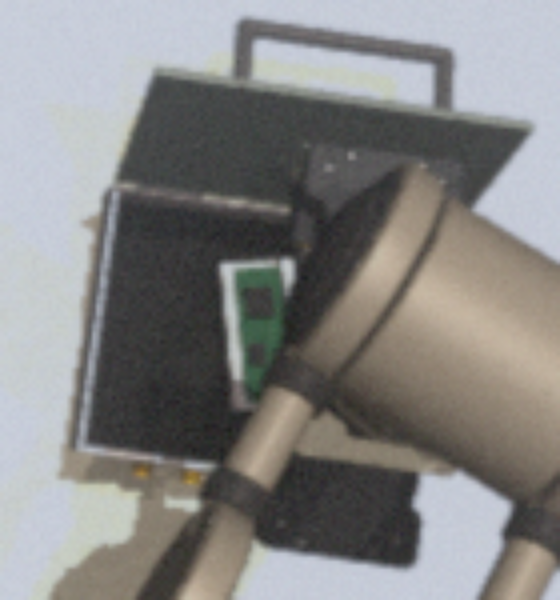

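The wrist view shows the holder inside the box, corners roughly (293,190), (383,174), (391,217), (303,238). The thumbscrew is at (290,217), so the plain end faces +x. Zooming in for corners.

```bash
python3 - <<'E'
import cv2
a=cv2.imread("pics/w2.png")[160:250,275:405];s=6
c=cv2.resize(a,None,fx=s,fy=s,interpolation=cv2.INTER_CUBIC)
for i in range(0,130,10): cv2.putText(c,str(275+i),(i*s,8),0,.3,(0,0,255),1);cv2.line(c,(i*s,10),(i*s,14),(0,0,255),1)
for j in range(0,90,10): cv2.putText(c,str(160+j),(0,j*s+4),0,.3,(0,0,255),1)
cv2.imwrite("pics/w2c.png",c)
E
```

```text
(no output)
```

View pics/w2c.png

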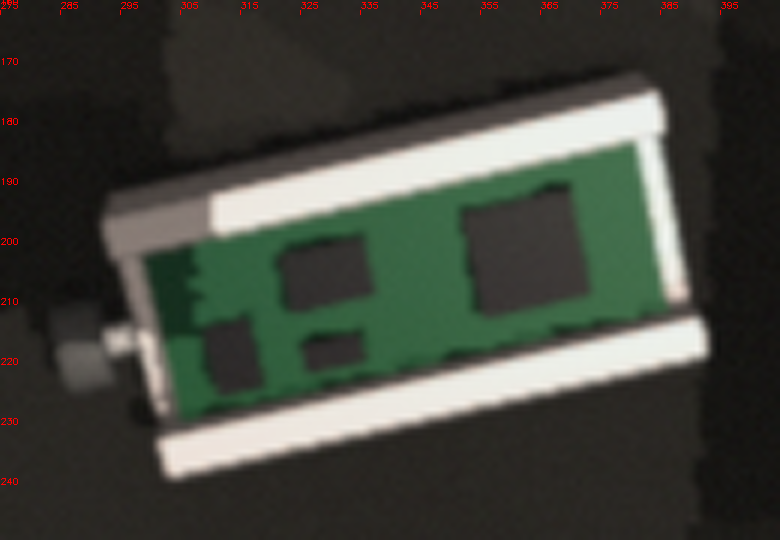

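```bash
python3 - <<'E'
from h import *
cp=camera_params("wrist")
st={"tool_pos":np.array([0.46617252,-0.18764138,0.26214195]),"tool_rot":np.array([3.13766323,-0.0142079,-0.12735192])}
z=.025;L=[[-.045,.022,z],[.045,.022,z],[.045,-.022,z],[-.045,-.022,z]]
px=np.array([[292.2,196.2],[384.7,175],[393,219.2],[303,240]])
f=lambda v:(wpix(place(v,L),st,cp)-px).ravel()
r=least_squares(f,[.47,-.18,.1]);print(r.x.round(4),f(r.x).round(1))
g=lambda v:(wpix(place(v,L)+[0,0,v[3]],st,cp)-px).ravel()
r=least_squares(g,[.47,-.18,.1,0]);print("free z",r.x.round(4),g(r.x).round(1))
# box check: inner rim corners
z=.06;B=place([.4785,-.195,-.125],[[-.08,.103,z],[-.08,-.103,z],[.08,-.103,z],[.08,.103,z]])
print(wpix(B,st,cp).round(1))
E
```

```text
[ 0.4859 -0.1993  0.0985] [-0.6  0.3  0.4 -0.2  0.4  0.1 -0.2 -0.2]
free z [ 0.486  -0.1998  0.0986 -0.0026] [-0.2  0.3  0.1  0.   0.1  0.   0.1 -0.4]
[[236.7  88.1]
 [251.  320.2]
 [420.1 318.6]
 [436.4  87.6]]
```

```bash
cat >> h.py <<'E'
def delta(pos,yaw,st=None):
    st=st or observe()
    R0=Rn.from_euler('xyz',st["tool_rot"]);R1=Rn.from_euler('xyz',[np.pi,0,yaw])
    d=(R1*R0.inv()).as_rotvec(degrees=True)/6
    print("pos",st["tool_pos"].round(4),"rot",st["tool_rot"].round(4),"lin",((np.array(pos)-st["tool_pos"])*1000).round(1),"turn",d.round(2))
E
python3 - <<'E'
from h import *
delta([.486,-.199,.16],.0985+np.pi/2)
E
```

```text
pos [ 0.4677 -0.1881  0.2625] rot [ 3.1375 -0.0151 -0.1268] lin [  18.3  -10.9 -102.5] turn [-0.08  0.15 17.15]
```

Call:
apply_moves([
  {"grip":1,"linear":[2,-1,0],"turn":[0,0.01,1.0]},
  {"grip":1,"linear":[4,-2,0],"turn":[0,0.02,2.3]},
  {"grip":1,"linear":[6,-3,0],"turn":[0,0.04,3.6]},
  {"grip":1,"linear":[8,-4,0],"turn":[0,0.05,4.9]},
  {"grip":1,"linear":[10,-5,0],"turn":[0,0.06,6.2]},
  {"grip":1,"linear":[12,-6,0],"turn":[0,0.07,7.5]},
  {"grip":1,"linear":[14,-7,0],"turn":[0,0.08,8.8]},
  {"grip":1,"linear":[15,-8,-5],"turn":[-0.08,0.1,10.1]},
  {"grip":1,"linear":[16,-9,-10],"turn":[-0.08,0.12,11.4]},
  {"grip":1,"linear":[17,-10,-15],"turn":[-0.08,0.15,12.7]},
])

```text
time: 8.65
tool_pos: [0.4853, -0.1982, 0.2466]
tool_rot: [3.137, 0.005, 1.209]
contact_force: [-0.7, 0.7, 0.2]
opening: 0.0915
```

Call:
apply_moves([
  {"grip":1,"linear":[1,0,-10],"turn":[0,0,1.3]},
  {"grip":1,"linear":[1,-1,-25],"turn":[0,0,2.6]},
  {"grip":1,"linear":[1,-1,-40],"turn":[0,0,3.7]},
  {"grip":1,"linear":[1,-1,-60],"turn":[0,0,4.45]},
  {"grip":1,"linear":[1,-1,-75],"turn":[0,0,4.45]},
  {"grip":1,"linear":[1,-1,-87],"turn":[0,0,4.45]},
  {"grip":1,"linear":[1,-1,-87],"turn":[0,0,4.45]},
])

```text
time: 9.35
tool_pos: [0.4852, -0.1987, 0.1578]
tool_rot: [3.141, 0.004, 1.669]
contact_force: [-0.4, 0.1, 1.2]
opening: 0.0919
```

```bash
python3 - <<'E'
from h import *
st,a=shot("wrist","w3.png");cp=camera_params("wrist")
delta([.486,-.199,.16],.0985+np.pi/2,st)
z=.025;L=[[-.045,.022,z],[.045,.022,z],[.045,-.022,z],[-.045,-.022,z]]
for p in wpix(place([.486,-.1995,.0985],L),st,cp): cv2.circle(a,tuple(int(round(i)) for i in p),4,(0,0,255),1)
cv2.imwrite("pics/w3a.png",a)
E
```

```text
pos [ 0.4852 -0.1987  0.1578] rot [3.141  0.0038 1.6693] lin [ 0.8 -0.3  2.2] turn [0.04 0.01 0.  ]
```

View pics/w3a.png

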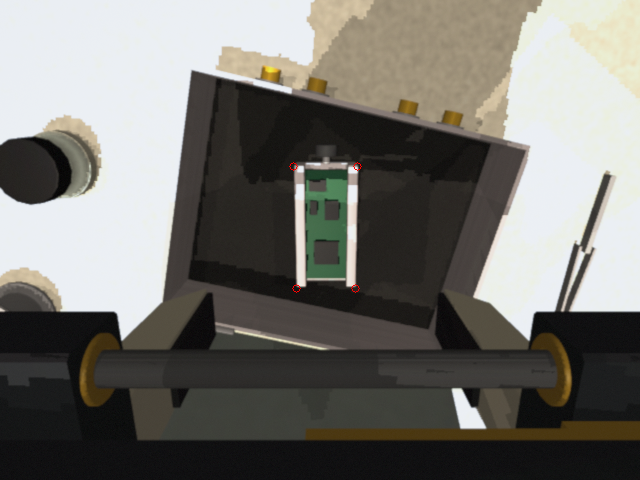

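The predicted corners match the holder within about 1 mm. I descend and grip.

Call:
apply_moves([
  {"grip":1,"linear":[1,-0.5,-20],"turn":[0.04,0,0]},
  {"grip":1,"linear":[1,-0.5,-50],"turn":[0.04,0,0]},
  {"grip":1,"linear":[1,-0.5,-80],"turn":[0.04,0,0]},
  {"grip":1,"linear":[1,-0.5,-105],"turn":[0.04,0,0]},
  {"grip":1,"linear":[1,-0.5,-125],"turn":[0.04,0,0]},
  {"grip":0.8,"linear":[1,-0.5,-139],"turn":[0.04,0,0]},
  {"grip":0.7,"linear":[1,-0.5,-147],"turn":[0.04,0,0]},
  {"grip":0.6,"linear":[1,-0.5,-150],"turn":[0.04,0,0]},
  {"grip":0.5,"linear":[1,-0.5,-150],"turn":[0.04,0,0]},
  {"grip":0.4,"linear":[1,-0.5,-150],"turn":[0.04,0,0]},
], grip_force=20)

```text
time: 10.4
tool_pos: [0.4869, -0.1998, 0.0096]
tool_rot: [3.138, 0.002, 1.669]
contact_force: [0.4, 0.4, 0.6]
opening: 0.0563
```

Call:
apply_moves([
  {"grip":0.35,"linear":[0,0,0],"turn":[0,0,0]},
  {"grip":0.3,"linear":[0,0,0],"turn":[0,0,0]},
  {"grip":0.2,"linear":[0,0,0],"turn":[0,0,0]},
  {"grip":0.2,"linear":[0,0,0],"turn":[0,0,0]},
])

```text
time: 10.8
tool_pos: [0.4867, -0.1995, 0.0094]
tool_rot: [3.138, 0.001, 1.669]
contact_force: [-0.7, 1.3, 6.5]
opening: 0.0438
```

Gripped (43.8 mm). Lifting and carrying to the plate.

Call:
apply_moves([
  {"grip":0.2,"linear":[0,0,4],"turn":[0,0,0]},
  {"grip":0.2,"linear":[0,0,15],"turn":[0,0,0]},
  {"grip":0.2,"linear":[0,0,35],"turn":[-0.03,0,0]},
  {"grip":0.2,"linear":[0,0,60],"turn":[-0.03,0,0]},
  {"grip":0.2,"linear":[0,2,85],"turn":[-0.03,0,0]},
  {"grip":0.2,"linear":[0,8,110],"turn":[-0.03,0,0]},
  {"grip":0.2,"linear":[0,20,125],"turn":[-0.03,0,0]},
  {"grip":0.2,"linear":[0,40,130],"turn":[-0.03,0,0]},
  {"grip":0.2,"linear":[0,65,130],"turn":[-0.03,0,0]},
  {"grip":0.2,"linear":[0,90,130],"turn":[-0.03,0,0]},
])

```text
time: 11.8
tool_pos: [0.4862, -0.1088, 0.1396]
tool_rot: [3.139, 0.004, 1.669]
contact_force: [0.3, 0.2, -2.2]
opening: 0.0438
```

Call:
apply_moves([
  {"grip":0.2,"linear":[2,28,0],"turn":[0,0,0.03]},
  {"grip":0.2,"linear":[7,60,0],"turn":[0,0,0.05]},
  {"grip":0.2,"linear":[13,95,0],"turn":[0,0,0.1]},
  {"grip":0.2,"linear":[19,130,0],"turn":[0,0,0.13]},
  {"grip":0.2,"linear":[25,165,0],"turn":[0,0,0.16]},
  {"grip":0.2,"linear":[31,200,-5],"turn":[0,0,0.2]},
  {"grip":0.2,"linear":[36,240,-15],"turn":[0,0,0.22]},
  {"grip":0.2,"linear":[41,275,-25],"turn":[0,0,0.26]},
  {"grip":0.2,"linear":[45,303,-35],"turn":[0,0,0.26]},
  {"grip":0.2,"linear":[47,320,-45],"turn":[0,0,0.26]},
])

```text
time: 12.8
tool_pos: [0.5333, 0.2126, 0.0937]
tool_rot: [3.139, 0.004, 1.698]
contact_force: [0.6, -0.7, -0.7]
opening: 0.0435
```

```bash
python3 - <<'E'
from h import *
st,a=shot("wrist","w4.png");cp=camera_params("wrist")
print(st["contact_force"],st["opening"])
delta([.535,.2138,.06],.1255+np.pi/2,st)
v=[.5274,.2127,.1255]
X=place(v,[[.07,.08,.032],[.07,-.08,.032],[.07,.08,.02],[.07,-.08,.02],[-.0925,.095,.02],[-.0925,-.095,.02],[-.1,.11,.018],[-.1,-.11,.018]])
P=wpix(X,st,cp);print(P.round(1).tolist())
for p in P:
    if 0<p[0]<640 and 0<p[1]<480: cv2.circle(a,tuple(int(round(i)) for i in p),4,(0,0,255),1)
cv2.imwrite("pics/w4a.png",a)
E
```

```text
[ 0.56559016 -0.65664687 -0.69968872] 0.043543144251956725
pos [0.5333 0.2126 0.0937] rot [3.139  0.0036 1.6983] lin [  1.7   1.2 -33.7] turn [ 0.03  0.03 -0.02]
[[461.9, 364.1], [193.3, 363.3], [456.0, 353.1], [199.2, 352.3], [515.2, 72.7], [142.0, 72.4], [545.1, 57.2], [112.3, 56.9]]
```

View pics/w4a.png

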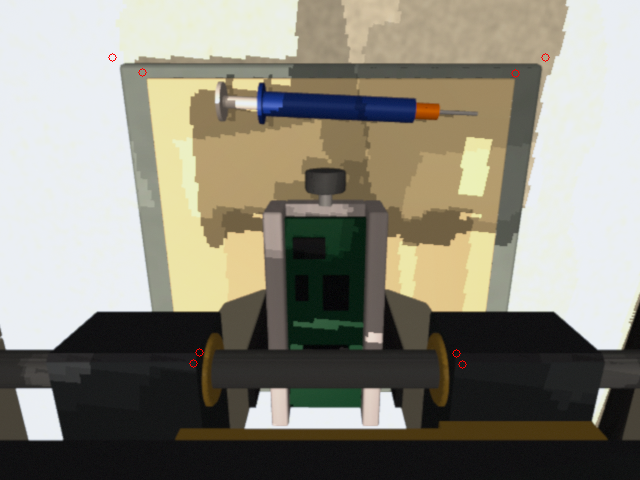

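The wrist view shows the plate edges parallel to the image rows, so the yaw is square. The plate lies about 1 mm further +y and about 3 mm further +x than predicted. I go down to just above the mat, short of the fence.

Call:
apply_moves([
  {"grip":0.2,"linear":[2,1,-10],"turn":[0.03,0.03,0]},
  {"grip":0.2,"linear":[4,2,-25],"turn":[0.03,0.03,-0.02]},
  {"grip":0.2,"linear":[6,3,-40],"turn":[0.03,0.03,-0.02]},
  {"grip":0.2,"linear":[7,3,-52],"turn":[0.03,0.03,-0.02]},
  {"grip":0.2,"linear":[7,3,-60],"turn":[0.03,0.03,-0.02]},
  {"grip":0.2,"linear":[7,3,-63],"turn":[0.03,0.03,-0.02]},
  {"grip":0.2,"linear":[7,3,-63],"turn":[0.03,0.03,-0.02]},
])

```text
time: 13.55
tool_pos: [0.5401, 0.2133, 0.0303]
tool_rot: [-3.14, 0.0, 1.694]
contact_force: [0.5, -0.3, -1.2]
opening: 0.0441
```

```bash
python3 - <<'E'
from h import *
st,a=shot("wrist","w5.png")
print(st["contact_force"],st["tool_pos"],st["tool_rot"],st["time"])
s,b=shot("scene","s5.png")
cv2.imwrite("pics/s5c.png",cv2.resize(cv2.convertScaleAbs(b[130:270,270:450],alpha=1.4),None,fx=4,fy=4,interpolation=cv2.INTER_CUBIC))
E
```

```text
[ 0.53910297 -0.29222966 -1.15423798] [0.54013124 0.21334685 0.03028642] [-3.14021279e+00  4.27562938e-04  1.69426576e+00] 13.55
```

View pics/w5.png

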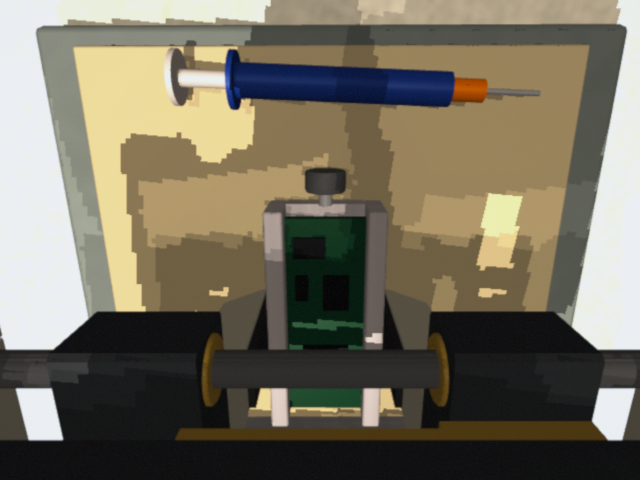

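View pics/s5c.png

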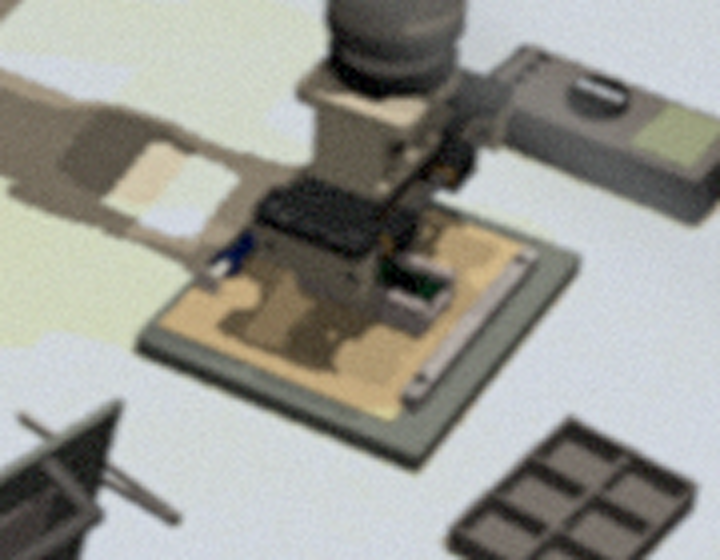

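The holder axis is at u≈325 and the plate centre at u≈332, so the holder needs about 2.4 mm more +y. I advance toward the fence in small steps.

Call:
apply_moves([
  {"grip":0.2,"linear":[1,1.5,-1],"turn":[0,0,0]},
  {"grip":0.2,"linear":[3,2.5,-2],"turn":[0,0,0]},
  {"grip":0.2,"linear":[5,2.8,-2.5],"turn":[0,0,0]},
  {"grip":0.2,"linear":[7,3.1,-2.5],"turn":[0,0,0]},
  {"grip":0.2,"linear":[8.5,3.3,-2.5],"turn":[0,0,0]},
  {"grip":0.2,"linear":[9.5,3.5,-2.5],"turn":[0,0,0]},
  {"grip":0.2,"linear":[10.5,3.6,-2.5],"turn":[0,0,0]},
])

```text
time: 14.35
tool_pos: [0.5509, 0.2172, 0.0282]
tool_rot: [-3.141, 0.0, 1.695]
contact_force: [-0.1, 0.5, -1.5]
opening: 0.0438
```

Call:
apply_moves([
  {"grip":0.2,"linear":[0.5,0.1,0],"turn":[0,0,0]},
  {"grip":0.2,"linear":[1,0.1,0],"turn":[0,0,0]},
])

```text
time: 14.55
tool_pos: [0.5518, 0.2173, 0.0282]
tool_rot: [-3.141, 0.0, 1.694]
contact_force: [0.3, 0.2, -1.1]
opening: 0.0438
```

Call:
apply_moves([
  {"grip":0.2,"linear":[0.5,0.1,0],"turn":[0,0,0]},
  {"grip":0.2,"linear":[1,0.1,0],"turn":[0,0,0]},
  {"grip":0.2,"linear":[1.5,0.2,0],"turn":[0,0,0]},
])

```text
time: 14.85
tool_pos: [0.5533, 0.2175, 0.0282]
tool_rot: [-3.141, 0.0, 1.695]
contact_force: [0.1, 0.4, -1.4]
opening: 0.0439
```

Call:
apply_moves([
  {"grip":0.2,"linear":[0.5,0.1,0],"turn":[0,0,0]},
  {"grip":0.2,"linear":[1,0.1,0],"turn":[0,0,0]},
])

```text
time: 15.05
tool_pos: [0.5543, 0.2176, 0.0282]
tool_rot: [-3.141, 0.0, 1.694]
contact_force: [0.3, -0.4, -2.7]
opening: 0.0441
```

```bash
python3 - <<'E'
from h import *
st,a=shot("wrist","w6.png")
print(st["contact_force"],st["torque"],st["tool_pos"],st["tool_rot"],st["time"])
cv2.imwrite("pics/w6c.png",cv2.resize(cv2.convertScaleAbs(a[280:440,200:460],alpha=1.2),None,fx=3,fy=3,interpolation=cv2.INTER_CUBIC))
E
```

```text
[ 0.26286024 -0.39671853 -2.67732845] [0.03385362 0.00326425 0.06465253] [0.55434713 0.2175751  0.02820947] [-3.14095848e+00  3.09791391e-04  1.69448440e+00] 15.05
```

View pics/w6c.png

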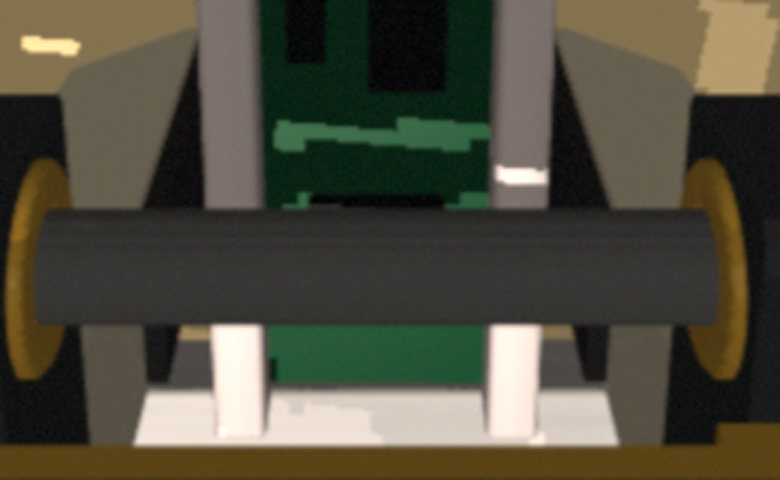

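Call:
apply_moves([
  {"grip":0.2,"linear":[0.5,0.1,0],"turn":[0,0,0]},
  {"grip":0.2,"linear":[1,0.1,0],"turn":[0,0,0]},
])

```text
time: 15.3
tool_pos: [0.5553, 0.2177, 0.0282]
tool_rot: [-3.141, 0.0, 1.695]
contact_force: [-0.4, -0.2, -0.2]
opening: 0.0442
```

Call:
apply_moves([
  {"grip":0.2,"linear":[0.5,0.1,0],"turn":[0,0,0]},
  {"grip":0.2,"linear":[1,0.1,0],"turn":[0,0,0]},
])

```text
time: 15.5
tool_pos: [0.5556, 0.2177, 0.0281]
tool_rot: [-3.139, 0.0, 1.695]
contact_force: [-4.1, -1.0, -0.1]
opening: 0.044
```

Call:
apply_moves([
  {"grip":0.2,"linear":[0.5,0.1,0],"turn":[0,0,0]},
  {"grip":0.2,"linear":[1,0.1,0],"turn":[0,0,0]},
])

```text
time: 15.7
tool_pos: [0.5556, 0.2177, 0.0279]
tool_rot: [-3.137, 0.001, 1.695]
contact_force: [-7.4, -0.7, 1.3]
opening: 0.0434
```

Fence contact at x≈0.5555 with a push of 7 N. I ease off to a light push and lower onto the mat.

Call:
apply_moves([
  {"grip":0.2,"linear":[-0.8,-0.1,0],"turn":[0,0,0]},
  {"grip":0.2,"linear":[-0.8,-0.1,-0.5],"turn":[0,0,0]},
  {"grip":0.2,"linear":[-0.8,-0.1,-1],"turn":[0,0,0]},
])

```text
time: 16.0
tool_pos: [0.5556, 0.2177, 0.027]
tool_rot: [-3.139, 0.001, 1.695]
contact_force: [-6.0, 0.1, 1.1]
opening: 0.0437
```

Call:
apply_moves([
  {"grip":0.2,"linear":[0,0,-0.4],"turn":[0,0,0]},
  {"grip":0.2,"linear":[0,0,-0.8],"turn":[0,0,0]},
])

```text
time: 16.2
tool_pos: [0.5555, 0.2176, 0.0264]
tool_rot: [-3.139, 0.001, 1.695]
contact_force: [-6.9, -1.5, 5.1]
opening: 0.0437
```

Call:
apply_moves([
  {"grip":0.2,"linear":[-0.4,0,-0.3],"turn":[0,0,0]},
  {"grip":0.2,"linear":[-0.4,0,-0.6],"turn":[0,0,0]},
])

```text
time: 16.4
tool_pos: [0.5555, 0.2177, 0.0264]
tool_rot: [-3.14, 0.001, 1.695]
contact_force: [-6.6, -1.3, 8.5]
opening: 0.0442
```

It is seated on the mat (z stops at 0.0264, as computed). Releasing.

Call:
apply_moves([
  {"grip":0.52,"linear":[0,0,0.4],"turn":[0,0,0]},
  {"grip":0.55,"linear":[0,0,0.6],"turn":[0,0,0]},
  {"grip":0.6,"linear":[0,0,0.6],"turn":[0,0,0]},
  {"grip":0.68,"linear":[0,0,0.6],"turn":[0,0,0]},
  {"grip":0.75,"linear":[0,0,0.6],"turn":[0,0,0]},
  {"grip":0.75,"linear":[0,0,0.6],"turn":[0,0,0]},
])

```text
time: 17.0
tool_pos: [0.5562, 0.2178, 0.0264]
tool_rot: [-3.141, 0.0, 1.694]
contact_force: [0.1, -0.5, 0.0]
opening: 0.0679
```

```bash
python3 - <<'E'
from h import *
st,a=shot("wrist","w7.png")
print(st["contact_force"],st["tool_pos"],st["opening"],st["time"])
E
```

```text
[ 0.09537148 -0.52226503  0.04684611] [0.55617922 0.2177797  0.02635539] 0.0679123058495441 17.0
```

View pics/w7.png

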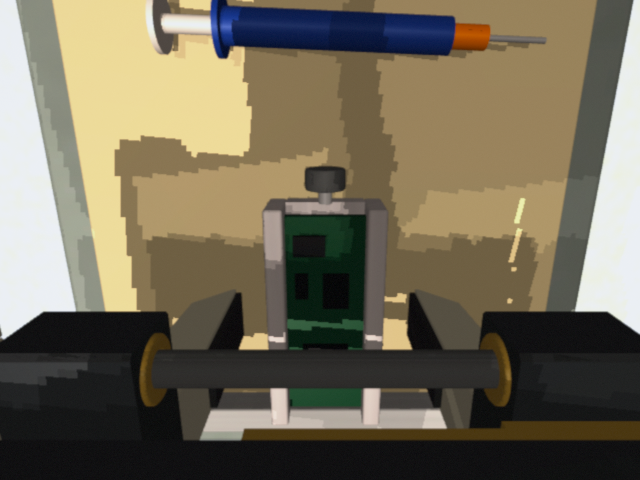

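Released, with the jaws clear on both sides. I back straight up and then check from higher up and further back.

Call:
apply_moves([
  {"grip":0.75,"linear":[0,0,8],"turn":[0,0,0]},
  {"grip":0.75,"linear":[0,0,25],"turn":[0,0,0]},
  {"grip":0.8,"linear":[0,0,50],"turn":[0,0,0]},
  {"grip":0.8,"linear":[-5,0,80],"turn":[0,0,0]},
  {"grip":0.8,"linear":[-20,0,110],"turn":[0,0,0]},
  {"grip":0.8,"linear":[-50,-5,140],"turn":[0,0,0]},
  {"grip":0.8,"linear":[-85,-10,165],"turn":[0,0,0]},
  {"grip":0.8,"linear":[-100,-12,175],"turn":[0,0,0]},
  {"grip":0.8,"linear":[-100,-12,175],"turn":[0,0,0]},
])

```text
time: 17.95
tool_pos: [0.4553, 0.206, 0.2041]
tool_rot: [3.138, -0.0, 1.695]
contact_force: [1.0, -0.6, -0.3]
opening: 0.0732
```

Call:
apply_moves([
  {"grip":0.8,"linear":[0,0,0],"turn":[0,0,-1.0]},
  {"grip":0.8,"linear":[10,0,0],"turn":[0,0,-2.4]},
  {"grip":0.8,"linear":[20,0,0],"turn":[0,0,-3.8]},
  {"grip":0.8,"linear":[30,0,0],"turn":[0,0,-5.2]},
  {"grip":0.8,"linear":[30,-20,0],"turn":[0,0,-6.6]},
  {"grip":0.8,"linear":[30,-40,0],"turn":[0,0,-8]},
  {"grip":0.8,"linear":[30,-60,0],"turn":[0,0,-9.4]},
  {"grip":0.8,"linear":[30,-80,0],"turn":[0,0,-10.8]},
  {"grip":0.8,"linear":[30,-100,0],"turn":[0,0,-12.2]},
  {"grip":0.8,"linear":[30,-110,0],"turn":[0,0,-13.6]},
])

```text
time: 18.95
tool_pos: [0.4868, 0.0942, 0.2008]
tool_rot: [-3.141, 0.001, 0.263]
contact_force: [0.9, -0.2, 0.0]
opening: 0.0736
```

```bash
python3 - <<'E'
from h import *
st,a=shot("wrist","w8.png")
print(st["contact_force"],st["tool_pos"],st["tool_rot"],st["time"])
s,b=shot("scene","s8.png");s,c=shot("top","t8.png")
f=lambda x,n,k:cv2.imwrite("pics/"+n,cv2.resize(cv2.convertScaleAbs(x,alpha=1.4),None,fx=k,fy=k,interpolation=cv2.INTER_CUBIC))
f(c[180:340,180:500],"t8c.png",2.5); f(b[130:350,120:460],"s8c.png",2.3)
E
```

```text
[ 0.87833708 -0.22434426  0.02197792] [0.48680655 0.09421906 0.20078284] [-3.14122024e+00  9.76642950e-04  2.63031740e-01] 18.95
```

View pics/w8.png

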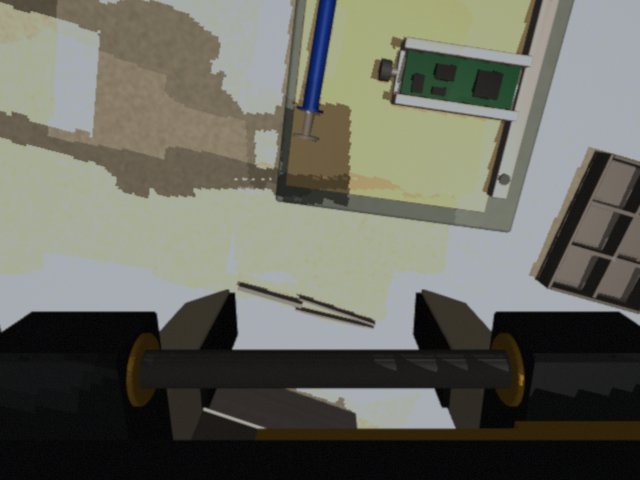

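View pics/t8c.png

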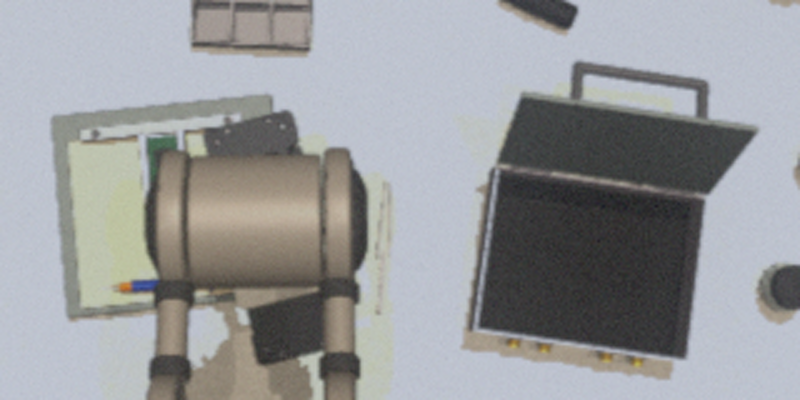

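View pics/s8c.png

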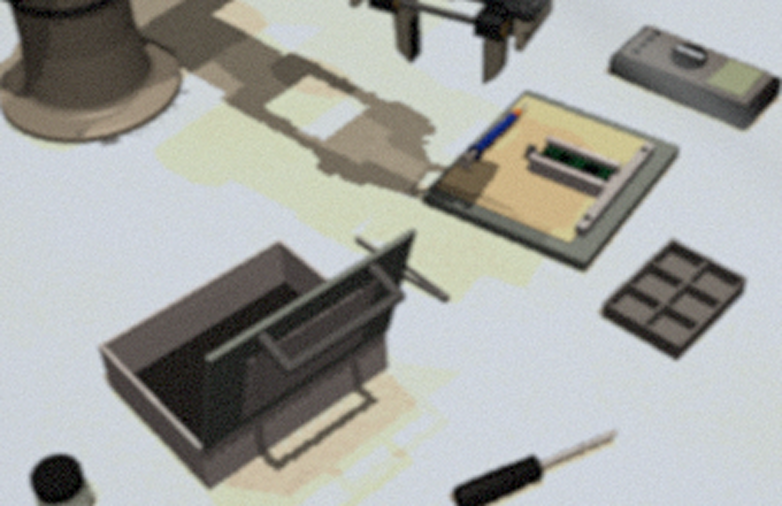

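The lid stands open and the holder is at the fence, with everything else in place. One closer shot to check square, gap and centring.

Call:
apply_moves([
  {"grip":0.8,"linear":[8,10,0],"turn":[0,0,-0.3]},
  {"grip":0.8,"linear":[25,25,0],"turn":[0,0,-0.8]},
  {"grip":0.8,"linear":[40,40,0],"turn":[0,0,-1.3]},
  {"grip":0.8,"linear":[50,50,0],"turn":[0,0,-1.3]},
  {"grip":0.8,"linear":[50,50,0],"turn":[0,0,-1.3]},
  {"grip":0.8,"linear":[50,50,0],"turn":[0,0,-1.3]},
])

```text
time: 19.7
tool_pos: [0.5357, 0.1462, 0.2009]
tool_rot: [-3.141, 0.001, 0.138]
contact_force: [-0.7, -0.9, -0.3]
opening: 0.0736
```

```bash
python3 - <<'E'
from h import *
st,a=shot("wrist","w9.png")
print(st["tool_pos"],st["tool_rot"],st["time"])
cv2.imwrite("pics/w9c.png",cv2.resize(a[0:240,240:560],None,fx=2.5,fy=2.5,interpolation=cv2.INTER_CUBIC))
E
```

```text
[0.5357383  0.14617561 0.20085685] [-3.14106934e+00  1.46110787e-03  1.37577342e-01] 19.7
```

View pics/w9c.png

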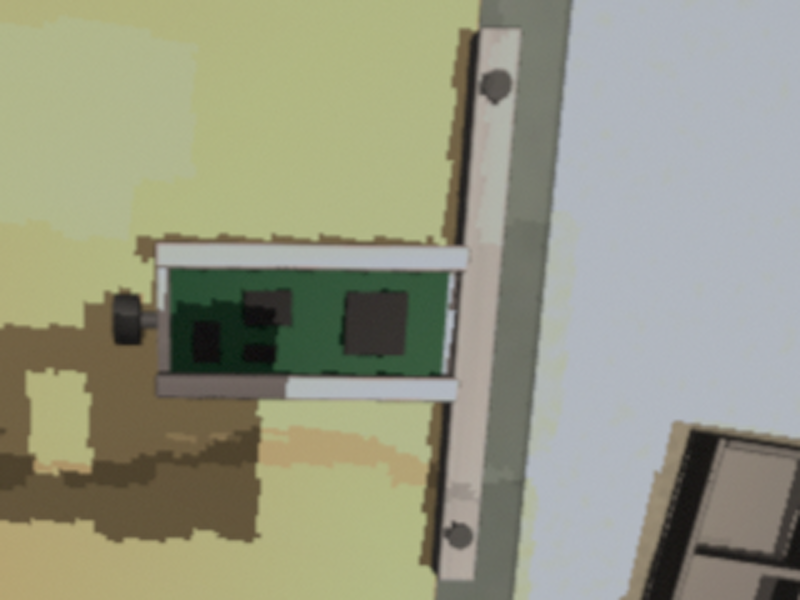

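```bash
python3 - <<'E'
from h import *
cp=camera_params("wrist")
st={"tool_pos":np.array([.5357383,.14617561,.20085685]),"tool_rot":np.array([-3.14106934,.00146,.137577])}
def back(px,z):
    u=np.array(px)/2.5+[240,0]
    return least_squares(lambda v:(wpix([v[0],v[1],z],st,cp)[0]-u),[.55,.2]).x
F=[back(p,.032) for p in [(480,30),(440,578)]]
Hc=[back(p,.042) for p in [(468,247),(456,400),(157,398),(157,243)]]
F=np.array(F);Hc=np.array(Hc);print(F.round(4),Hc.round(4),sep="\n")
ang=lambda d:np.degrees(np.arctan2(-d[0],d[1]))
print("fence len",np.linalg.norm(F[0]-F[1]),"ang",ang(F[0]-F[1]))
print("holder end ang",ang(Hc[0]-Hc[1]),ang(Hc[3]-Hc[2]),"sides",np.degrees(np.arctan2(*(Hc[0]-Hc[3])[::-1])),np.degrees(np.arctan2(*(Hc[1]-Hc[2])[::-1])),"len",np.linalg.norm(Hc[0]-Hc[3]),np.linalg.norm(Hc[0]-Hc[1]))
d=(F[0]-F[1])/np.linalg.norm(F[0]-F[1]);n=np.array([d[1],-d[0]])
m=F.mean(0)
for p in Hc[:2]: print("gap mm",(m-p)@n*1000)
print("off-mid mm",(Hc.mean(0)-m)@d*1000)
E
```

```text
[[0.5894 0.3006]
 [0.6098 0.1444]]
[[0.5957 0.2437]
 [0.601  0.2011]
 [0.5133 0.1897]
 [0.5081 0.2327]]
fence len 0.1575684438705814 ang 7.41894175557084
holder end ang 7.151295473832336 6.941065870667008 sides 7.124054500407536 7.4552724642895125 len 0.08828280980415158 0.042879256013765514
gap mm 1.1554532295744357
gap mm 1.3557547490774562
off-mid mm 0.18213833136010874
```

Square within 0.3° and centred to 0.2 mm. The gap estimate is about 1 mm, which is within picking error, but I'll check it with the camera right above the joint.

Call:
apply_moves([
  {"grip":0.8,"linear":[10,0,-5],"turn":[0,0,0]},
  {"grip":0.8,"linear":[30,0,-20],"turn":[0,0,0]},
  {"grip":0.8,"linear":[55,0,-40],"turn":[0,0,0]},
  {"grip":0.8,"linear":[70,0,-55],"turn":[0,0,0]},
  {"grip":0.8,"linear":[78,0,-65],"turn":[0,0,0]},
  {"grip":0.8,"linear":[78,0,-65],"turn":[0,0,0]},
  {"grip":0.8,"linear":[78,0,-65],"turn":[0,0,0]},
])

```text
time: 20.45
tool_pos: [0.6138, 0.1456, 0.1366]
tool_rot: [-3.141, 0.001, 0.134]
contact_force: [0.3, 0.5, 0.4]
opening: 0.0735
```

```bash
python3 - <<'E'
from h import *
st,a=shot("wrist","w10.png")
print(st["tool_pos"],st["tool_rot"],st["time"])
cv2.imwrite("pics/w10c.png",cv2.resize(a[120:320,220:400],None,fx=3,fy=3,interpolation=cv2.INTER_CUBIC))
E
```

```text
[0.61382141 0.14562136 0.13659893] [-3.14091823e+00  6.59457892e-04  1.34199149e-01] 20.45
```

View pics/w10c.png

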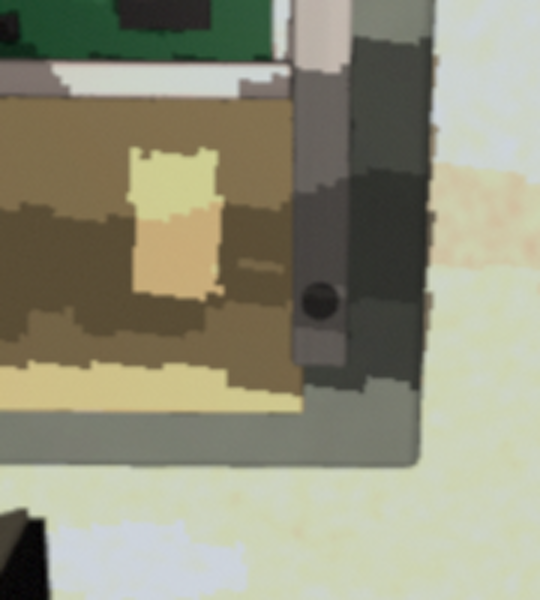

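Straight above the joint there is no mat visible between the holder's end and the fence, so it is butted. The robot touches nothing. Handing in.

```bash
python3 - <<'E'
from h import *
print(observe()["contact_force"],hand_in())
E
```

```text
the job is handed in; nothing more can be done
[0.40906376 0.3705756  1.02147743] None
```

I opened the lid and it stands open by itself. The board holder now lies flat on the mat with its plain end against the fence. I handed the job in at about 20.5 s of the 64 s allowed.

**How it went:**
- **Lid:** I gripped the handle, swung the lid along its arc to its stop and let go there.
- **Holder:** I lifted it out across its width and moved it gently against the fence until contact, at about 7 N. I then lowered it onto the mat, at about 8 N, and released it.

**Last checks:**
- **Position:** the holder is square to the fence within about 0.3° and about 0.2 mm from the middle.
- **Butting:** an angled view suggested a gap of about 1.2 mm. A view from straight above the joint showed no mat between the holder's end and the fence, and the contact force was still about 6.6 N just before release. I take the 1.2 mm as measuring error.
- **Plate position:** the first camera fit put the plate about 3 mm too near in x and 1 to 2 mm off in y. I corrected this with the wrist camera and by contact with the fence.
- **Surroundings:** the lid still stood open in the last scene view, at about 19 s. In the last views the bystanders in sight looked undisturbed. Nothing was touching the robot at hand-in.

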